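# Sort helmet pads by foam firmness

### The arm

A 6-joint arm with a two-finger parallel gripper is mounted at the origin on the work surface. World frame = base frame: x ahead of the robot, y to its left, z up, the work surface at z = 0. Lengths are in mm, angles in rad, forces in N, time in s.
With the tool pointing down it reaches from about 300 to 775 mm from the base axis. Payload 14.6 kg.
Tool frame: the origin (TCP) lies between the finger pads; the fingertips stand 25 mm ahead of it and the grasp point (between the pads) lies 6 mm ahead of it; z points along the fingers, y is the line along which they close (so a half turn about z gives the same grasp; the last joint's range is limited). The gripper opens to 94 mm and grips with 3 to 60 N. Pads are 16 mm wide; open, the fingers measure 119 mm over their backs; the gripper's body (75 mm by 177 mm) begins 78 mm behind the grasp point.
Start: joints at [1.126, 0.3, 1.521, -0, 1.321, -0.067], TCP at [202.879, 511.204, 230.446] pointing down, gripper open.
Joint ranges: [-3.03, 3.03], [-0.79, 2.21], [0.23, 2.52], [-1.04, 4.18], [0, 3.07], [-2.55, 2.55]. Speed limits (rad/s): [2.22, 2.22, 2.57, 3.14, 3.14, 3.14].

### API

Orientations are given as [roll, pitch, yaw] about the fixed x, y, z axes, in that order (R = Rz(yaw) Ry(pitch) Rx(roll)).
In Python, from cell import manip gives the robot as it stands. The module is installed in compiled form; this text tells all that it offers.
- The arm moves only by the tool step_arm, never from a script. Its argument "series" is one flat list of numbers, 5 for each row, row after row: the shift along the world's x, y, z in mm, then the turn about the world's z in rad, then the closure, from 0 (fully open) to 1 (shut). In form: [dx, dy, dz, spin, jaw, dx, dy, dz, spin, jaw, ...]. A call has 1 to 20 rows; each row shifts and turns the commanded pose from where the row before left it; what a row does not reach is not made up. A row lasts 1/8 s, in which the tool goes at most 62.5 mm and 10.7 degrees, less where a joint would pass 70% of its speed; a pose out of reach is approached as far as the arm can. A call is refused whole if a number of a shift passes 62.5 or a number of a turn 0.188, either way. A call with a gripper value outside its range is refused whole. The fingers move at their own pace and stop on an object; "squeeze" is the grip in N (left out, the last holds). Time passes only in rows, so rows that do not move let the fingers close. It gives the time, the measured TCP pose, the force, the opening and the grip force at its end, in the units of the state.
- manip.read_state(): the state, without advancing time (a new reading comes with each control period).
- manip.camera(name): name is "scene" or "top" or "wrist"; returns (picture, depth): 480x640x3 uint8, blue, green, red; 480x640 float32, mm along the optical axis (not along the pixel's ray), 0 where there is no reading.
- manip.camera_info(name): a dict with "fovy" (degrees; the focal length in pixels is half the picture's height over the tangent of half this angle, whatever the lens; pixels are square), "cx", "cy" (the principal point, pixels), "eye" and "orientation" of the camera in the world. Camera axes: x right, y down, z forward; pixel columns grow to the right and rows downward; lengths in mm; the calibration is good to about 2 mm. A picture is of the moment at which its call begins: read the wrist's pose just before it. camera_info takes no time and is no camera call; for the wrist camera it gives the pose at the moment of the call.
- manip.sign_off(): hands the job in; it is judged then, once.
The state is a dict: "clock": time; "joints": joint angles; "qd": joint speeds; "effort": joint torques, N m; "eef_pos": TCP position; "eef_rot": TCP orientation; "wrist_force": force on the tool from outside, world axes, zero at the start; "moment": the same for the moment, N m; "finger_gap": finger opening in mm; "finger_force": force on a finger pad.
Only numpy, scipy, OpenCV 4.12 (cv2) and the standard library are available. Lean on these libraries where they do the work, as an engineer would, in place of code of your own. Each camera call takes 0.05 s, during which the arm holds its last target. There are 200 camera calls.

### The job

Three look-alike helmet pads of different firmness (soft, medium, firm) got mixed up on the plywood board. One after the other, from the robot's left to its right, press each pad's foam straight down about 7 mm (at least 5, never more than 9), hold it there for half a second and feel how hard it pushes back. Then set the soft pad down flat, foam up, in the square bin and the firm one likewise in the round tub, leave the medium one where it stands on the board, and do not disturb the bottle, the jar and the screwdriver.

Things in the scene. Friction and masses are not known exactly. Their poses are not given: they have to be found in the camera images.
- pad_1_centre (a point): One of three look-alike helmet pads: rigid black shell 56 (x) x 40 (y) x 22 mm high, grey foam block 44 x 28 mm standing 14 mm proud of the shell's top; 36 mm high in all, about 65 g. This point is its centre, 18 mm above its underside; z up, x along the shell's long side. The shell may be gripped across its 40 mm width.
- pad_2_centre (a point): Another pad, just like pad_1 to look at (same sizes and same point); its grade is unknown until pressed.
- pad_3_centre (a point): Another pad, just like pad_1 to look at (same sizes and same point); its grade is unknown until pressed.
- pad_1_top (a point): Centre of the top face of pad_1's foam, 18 mm above its centre point at rest. The foam goes straight down into the shell, at most 11 mm, and springs back. Resistance: soft pad 0.5 N per mm, medium 1.2, firm 2.4, plus 0.5 mm worth of preload (at 7 mm about 4, 9 and 18 N). There is one of each; only pressing tells which, not looks, place or number.
- pad_2_top (a point): Centre of the top face of pad_2's foam, 18 mm above its centre point at rest; it sinks as the foam is pressed.
- pad_3_top (a point): Centre of the top face of pad_3's foam, 18 mm above its centre point at rest; it sinks as the foam is pressed.
- pad_1: The shell of pad_1; origin at the centre of its underside, axes as its centre point.
- pad_2: The shell of pad_2; origin at the centre of its underside, axes as its centre point.
- pad_3: The shell of pad_3; origin at the centre of its underside, axes as its centre point.
- board: Flat plywood test board fixed to the bench, 130 (x) x 330 (y) x 12 mm thick; origin at the centre of its underside, z up. The pads stand on it about 110 mm apart in a row along its y axis; its +y end is the robot's left.
- bin: Square open blue plastic bin fixed to the bench, 150 x 150 mm outside, 50 mm high, walls and floor 4 mm; origin at the centre of its underside, sides along its x and y.
- tub: Round open blue plastic tub fixed to the bench, 160 mm across the rim, 50 mm high, walls and floor 4 mm; origin at the centre of its underside. Bin and tub stand at either end of the board, either way round.
- cleaner: Small white bottle, 48 mm across, 120 mm high; origin at the centre of its underside. A bystander.
- jar: Clear jar, 64 mm across, 70 mm high; origin at the centre of its underside. A bystander.
- driver: Screwdriver lying on the bench, origin under its middle. A bystander.
Not all that is in view belongs to the job. What is shaped like the pad_3 but orange is not meant.

How it is judged:
By the outcome, as a careful person would: the job done as asked, in the order asked, and still so for the second after the job is handed in, with the robot touching nothing.
It also fails if it takes over 72 s, if anything falls off the work surface, if the arm or the gripper's body presses on something with over 40 N, if the wrist force passes 120 N, or if a joint passes its speed limit or range.

## Working session

There is one attempt and no reset: what is moved stays moved. The work goes in short steps, Python scripts to look and compute and a tool call to move; the robot and the scene stay as the last step left them, time stands still between calls to the robot, and variables do not carry over. Pictures are saved under pics/ and viewed, at most 10 in all, crops included, and the job is handed in when it is done.

Besides the shell and the picture viewer there is one more tool, called after "Emit:" as name(argument=value, ...), one argument or row to a line, values as JSON. step_arm: Moves the arm, as the interface text tells. Its arguments: {"type":"object","properties":{"series":{"type":"array"},"squeeze":{"type":"number"}},"required":["series"]}

```bash
mkdir -p pics
cat > h.py <<'E'
import numpy as np, cv2
from cell import manip
from scipy.spatial.transform import Rotation as R
def cam(n):
    i=manip.camera_info(n); p,d=manip.camera(n); return i,p,d
def mat(i):
    o=np.array(i["orientation"],float)
    return o if o.shape==(3,3) else R.from_euler('xyz',o).as_matrix()
def f(i): return 240/np.tan(np.radians(i["fovy"])/2)
def onz(i,u,v,z):
    r=mat(i)@np.array([(u-i["cx"])/f(i),(v-i["cy"])/f(i),1]); e=np.array(i["eye"],float)
    return e+r*(z-e[2])/r[2]
def cloud(i,d):
    v,u=np.mgrid[:480,:640]; c=np.stack([(u-i["cx"])/f(i)*d,(v-i["cy"])/f(i)*d,d],-1)
    return c@mat(i).T+np.array(i["eye"])
E
python3 - <<'E'
from h import *
for n in ("top","scene"):
    i,p,d=cam(n); print(n,i); cv2.imwrite(f"pics/{n}0.png",p); np.save(n+"d",d); np.save(n+"p",p)
print(manip.read_state())
E
```

```text
top {'fovy': 54.788880339182164, 'cx': 330.7368624084923, 'cy': 242.2481339707592, 'eye': array([ 506.84873735,   22.7560659 , 1009.13594515]), 'orientation': array([-3.01185612e+00,  6.68175354e-04, -1.54776498e+00])}
scene {'fovy': 44.24889001857972, 'cx': 320.6650874167218, 'cy': 233.2387792968548, 'eye': array([1471.82532319, -560.3441694 ,  885.83125457]), 'orientation': array([-2.24850189,  0.00511209,  0.98405405])}
{'clock': 0.1, 'joints': array([ 1.12641094e+00,  3.00395414e-01,  1.52152607e+00,  3.77406612e-06,
        1.32067537e+00, -6.66060085e-02]), 'qd': array([-0.00070248, -0.00270859, -0.00079718, -0.00094903,  0.00160823,
        0.00163747]), 'effort': array([ 3.09283256e-03, -5.32644582e+01, -3.53288662e+01,  7.09571620e-02,
        2.33519368e-02, -6.43673411e-05]), 'eef_pos': array([202.78729283, 511.02798659, 229.95109755]), 'eef_rot': array([-3.14059092e+00, -7.04840346e-05,  2.76381230e+00]), 'wrist_force': array([-0.96203368, -0.22693269,  0.51549825]), 'moment': array([-0.05209369,  0.00653629, -0.02133857]), 'finger_force': 0.0, 'finger_gap': 94.14432016119676}
```

View pics/top0.png

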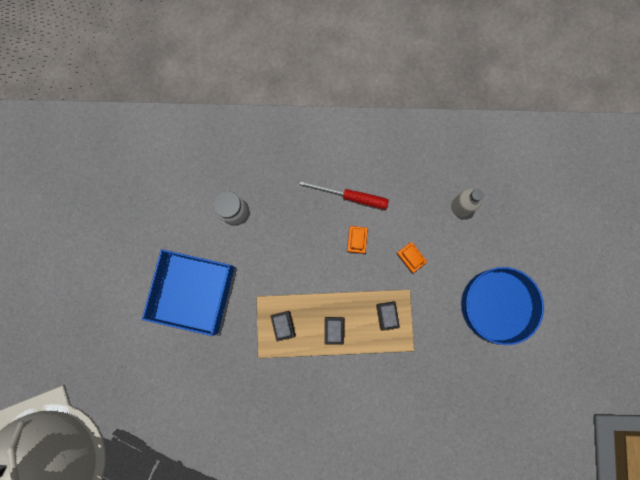

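View pics/scene0.png

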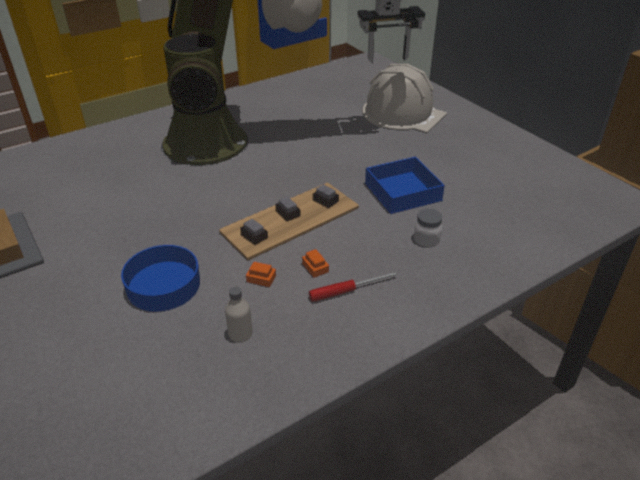

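The top view shows the pads at about (283,325), (335,330) and (388,316) on the board, running from robot-left to robot-right. The bin is at (190,292), on the robot's left, and the tub is at (502,306), on its right. The orange decoys, jar, driver and bottle are all further away in +x, and the scene view agrees.

Run:
```python
from h import *
i=manip.camera_info("top"); p=np.load("topp.npy"); d=np.load("topd.npy"); P=cloud(i,d)
b,g,r=[p[...,k].astype(int) for k in range(3)]
hsv=cv2.cvtColor(p,cv2.COLOR_BGR2HSV)
def show(nm,m,z,amin=100):
    cs,_=cv2.findContours(m.astype(np.uint8),cv2.RETR_EXTERNAL,cv2.CHAIN_APPROX_NONE)
    for c in cs:
        if cv2.contourArea(c)<amin: continue
        q=np.array([onz(i,u,v,z)[:2] for u,v in c[:,0]],np.float32)
        (cx,cy),(w,h),a=cv2.minAreaRect(q); bx=cv2.boxPoints(((cx,cy),(w,h),a))
        e=[bx[1]-bx[0],bx[2]-bx[1]]; l=max(e,key=np.linalg.norm)
        mm=np.zeros(m.shape,np.uint8); cv2.drawContours(mm,[c],-1,1,-1); zz=P[...,2][(mm>0)&(d>0)]
        print(nm,np.mean(c[:,0],0).round(),np.round([cx,cy,w,h],1),"long yaw",round(float(np.arctan2(l[1],l[0])%np.pi),3),"z pct",np.percentile(zz,[2,50,90,98]).round(1))
wood=(r-b>30)&(hsv[...,1]<170); wood[:280]=0; wood[370:]=0; wood[:,:240]=0; wood[:,430:]=0
W=cv2.morphologyEx(wood.astype(np.uint8),cv2.MORPH_CLOSE,np.ones((3,3)))
show("board",W,12)
hull=cv2.erode(cv2.fillPoly(np.zeros_like(W),[cv2.convexHull(cv2.findNonZero(W))],1),np.ones((5,5)))
pad=(hull>0)&(r-b<25)
show("pad@22(shell)",pad,34)
fo=cv2.erode(hull,np.ones((3,3)))>0
Z=P[...,2]
show("foam@48",fo&(Z>41),48,40)
blue=(b-r>50); show("blue@50",blue,50,500)
```

```text
board [334. 324.] [464.2  14.8 130.2 329.5] long yaw 1.637 z pct [ 7.4 11.7 35.5 48.4]
pad@22(shell) [334. 330.] [450.9  15.3  53.   37.4] long yaw 0.023 z pct [30.2 45.  48.8 50.4]
pad@22(shell) [283. 326.] [457.6 121.7  53.8  39.9] long yaw 0.266 z pct [23.2 45.2 48.7 50.4]
pad@22(shell) [388. 316.] [483.3 -95.5  54.3  38.8] long yaw 0.172 z pct [30.4 45.3 48.7 50.2]
foam@48 [334. 331.] [450.7  16.4  42.2  26.6] long yaw 0.023 z pct [42.8 47.2 49.3 51. ]
foam@48 [281. 326.] [457.  123.2  43.2  27.9] long yaw 0.264 z pct [43.7 47.3 49.3 51.6]
foam@48 [388. 316.] [482.8 -95.4  43.8  28.2] long yaw 0.164 z pct [42.9 47.2 49.4 50.8]
blue@50 [503. 306.] [ 510.  -329.2  156.5  167.1] long yaw 1.594 z pct [-0.2  4.4 46.1 50.6]
blue@50 [187. 293.] [521.7 318.1 159.4 150.1] long yaw 1.373 z pct [-0.4  4.2 46.  50.4]
```

Emit:
step_arm(
  series=[21,-32,0,0.05,1,21,-32,0,0.05,1,21,-32,0,0.05,1,21,-32,0,0.05,1,21,-32,0,0.05,1,21,-32,-10,0.06,1,21,-32,-20,0.06,1,21,-32,-20,0.06,1,21,-32,-20,0.06,1,21,-32,-20,0.06,1,21,-32,-20,0.06,1,21,-32,-20,0.06,1,0,0,0,0,1,0,0,0,0,1],
  squeeze=20,
)

```text
clock: 1.85
eef_pos: [454.7, 127.5, 100.6]
eef_rot: [3.141, -0.0, -2.85]
wrist_force: [0.9, 0.5, 1.4]
finger_gap: 0.5
finger_force: 0.0
```

Emit:
step_arm(
  series=[2.5,-5,0,-0.025,1,0,0,0,0,1,0,0,0,0,1],
)

```text
clock: 2.22
eef_pos: [457.4, 122.5, 100.7]
eef_rot: [-3.142, 0.0, -2.874]
wrist_force: [-0.2, -0.2, -0.5]
finger_gap: 0.2
finger_force: 0.0
```

Run:
```python
from h import *
s=manip.read_state(); print(s["eef_pos"],s["eef_rot"],s["wrist_force"])
i,p,d=cam("wrist"); print(i); cv2.imwrite("pics/w0.png",p)
P=cloud(i,d); Z=P[...,2]
for lo,hi in((40,56),(28,40),(6,18)):
    m=((d>0)&(Z>lo)&(Z<hi)).astype(np.uint8); n,l,st,c=cv2.connectedComponentsWithStats(m)
    for k in range(1,n):
        if st[k,4]>1500: q=P[l==k]; print(lo,st[k],np.median(q,0).round(1),cv2.minAreaRect(q[:,:2].astype(np.float32)))
```

```text
[457.35588167 122.48553226 100.69367577] [-3.14154866e+00  4.92866336e-04 -2.87396707e+00] [-0.21087175 -0.17291164 -0.46924785]
{'fovy': 68.45372362016877, 'cx': 316.8712942871552, 'cy': 238.68753062864744, 'eye': array([382.71062721, 101.32033204, 254.51713371]), 'orientation': array([ 2.87165314e+00, -4.92847496e-04,  1.83821357e+00])}
40 [ 123  174   59   78 3519] [448.3  16.9  47.3] ((450.0638732910156, 15.713813781738281), (43.843040466308594, 28.169771194458008), 1.0535461902618408)
40 [ 296  233   45   45 1794] [447.  119.8  47.4] ((449.2261962890625, 120.25165557861328), (27.204090118408203, 28.029661178588867), 15.877226829528809)
40 [ 479  289  123   78 1847] [453.8 260.4  48. ] ((455.828125, 270.62579345703125), (42.21237564086914, 85.04647064208984), 39.13477325439453)
28 [ 131  160   68   97 2035] [434.   29.4  33.5] ((450.18060302734375, 15.796180725097656), (56.12343215942383, 39.730384826660156), 1.188267707824707)
28 [ 287  220   62   81 1661] [439.4 117.6  33.4] ((457.1219787597656, 122.51863098144531), (55.53205871582031, 40.17341232299805), 15.213791847229004)
6 [    0    92   417   237 54647] [449.4  34.9  11.6] ((462.6025695800781, 37.960731506347656), (130.01495361328125, 282.7950439453125), 3.8221728801727295)
```

View pics/w0.png

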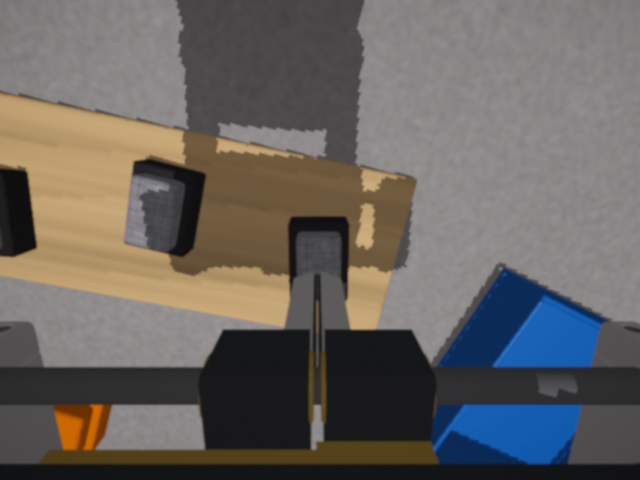

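The wrist view shows pad 1's foam directly under the closed fingertips at (320,250). Its shell measures 55.5 x 40 mm at (457.1, 122.5), which matches the top-view result.

Emit:
step_arm(
  series=[0,0,-8,0,1,0,0,-8,0,1,0,0,-7,0,1,0,0,-3,0,1,0,0,-3,0,1,0,0,-2.7,0,1,0,0,0,0,1],
)

```text
clock: 3.15
eef_pos: [457.4, 122.2, 68.8]
eef_rot: [-3.142, -0.0, -2.874]
wrist_force: [-0.5, 0.4, 2.3]
finger_gap: 0.6
finger_force: 1.2
```

Emit:
step_arm(
  series=[0,0,-1.4,0,1,0,0,-1.4,0,1,0,0,0,0,1,0,0,0,0,1,0,0,0,0,1,0,0,0,0,1,0,0,0,0,1,0,0,0,0,1],
)

```text
clock: 4.15
eef_pos: [457.4, 122.2, 66.0]
eef_rot: [-3.142, 0.0, -2.874]
wrist_force: [-1.2, -0.1, 3.4]
finger_gap: 0.4
finger_force: 1.9
```

Emit:
step_arm(
  series=[0,0,5,0,1,0,0,10,0,1,0,0,15,0,1,-1.4,-21.3,0,-0.05,1,-1.4,-21.3,0,-0.05,1,-1.4,-21.3,0,-0.05,1,-1.4,-21.3,0,-0.05,1,-1.4,-21.3,0,-0.05,1,0,0,0,0,1,0,0,0,0,1],
)

```text
clock: 5.4
eef_pos: [450.5, 16.2, 96.4]
eef_rot: [3.142, 0.001, -3.123]
wrist_force: [0.0, -0.4, 0.8]
finger_gap: 0.5
finger_force: 0.0
```

Run:
```python
from h import *
i,p,d=cam("wrist"); cv2.imwrite("pics/w1.png",p)
P=cloud(i,d); Z=P[...,2]
for lo,hi in((40,56),(28,40)):
    m=((d>0)&(Z>lo)&(Z<hi)).astype(np.uint8); n,l,st,c=cv2.connectedComponentsWithStats(m)
    for k in range(1,n):
        if st[k,4]>1000: q=P[l==k]; print(lo,st[k],np.median(q,0).round(1),cv2.minAreaRect(q[:,:2].astype(np.float32)))
```

```text
40 [ 294  234   46   44 1784] [438.8  14.9  47.4] ((441.1900329589844, 15.082343101501465), (26.390575408935547, 27.820201873779297), 0.8817636370658875)
40 [ 458  246   56   74 3188] [455.2 120.3  47.5] ((457.240234375, 122.10014343261719), (44.17091751098633, 28.008617401123047), 15.097736358642578)
40 [ 111  279   63   70 3045] [480.4 -94.8  47.3] ((483.17437744140625, -96.52706909179688), (45.177547454833984, 28.835552215576172), 9.281689643859863)
28 [ 285  221   63   82 1738] [430.6  14.5  33.5] ((449.91497802734375, 15.08998966217041), (55.583106994628906, 40.11790084838867), 1.0814244747161865)
28 [ 441  229   66   91 1980] [441.6 109.3  33.5] ((457.13946533203125, 121.99464416503906), (55.75314712524414, 39.840545654296875), 15.52025032043457)
28 [ 110  263   81   79 2029] [466.5 -83.3  33.4] ((482.9949645996094, -96.35922241210938), (56.670921325683594, 40.42983627319336), 10.862817764282227)
```

Emit:
step_arm(
  series=[0,-0.6,-8,0,1,0,0,-8,0,1,0,0,-5,0,1,0,0,-3,0,1,0,0,-3,0,1,0,0,-1.7,0,1,0,0,-1.4,0,1,0,0,0,0,1,0,0,0,0,1,0,0,0,0,1,0,0,0,0,1,0,0,0,0,1,0,0,0,0,1],
)

```text
clock: 7.08
eef_pos: [450.3, 15.2, 66.6]
eef_rot: [3.141, -0.0, -3.124]
wrist_force: [-8.8, 0.5, 16.4]
finger_gap: 0.5
finger_force: 8.4
```

Emit:
step_arm(
  series=[0,0,5,0,1,0,0,10,0,1,0,0,15,0,1,6.6,-22.3,0,0.031,1,6.6,-22.3,0,0.031,1,6.6,-22.3,0,0.031,1,6.6,-22.3,0,0.031,1,6.6,-22.3,0,0.031,1,0,0,0,0,1,0,0,0,0,1],
)

```text
clock: 8.32
eef_pos: [483.2, -96.0, 96.1]
eef_rot: [3.142, 0.0, -2.97]
wrist_force: [-0.2, -0.3, 0.2]
finger_gap: 0.6
finger_force: 0.0
```

Run:
```python
from h import *
i,p,d=cam("wrist"); cv2.imwrite("pics/w2.png",p)
P=cloud(i,d); Z=P[...,2]
for lo,hi in((40,56),(28,40)):
    m=((d>0)&(Z>lo)&(Z<hi)).astype(np.uint8); n,l,st,c=cv2.connectedComponentsWithStats(m)
    for k in range(1,n):
        if st[k,4]>1000: q=P[l==k]; print(lo,st[k],np.median(q,0).round(1),cv2.minAreaRect(q[:,:2].astype(np.float32)))
```

```text
40 [   0  154   64  179 2861] [ 487.8 -261.5   47.2] ((499.81103515625, -267.89190673828125), (114.26189422607422, 25.659748077392578), 8.79384994506836)
40 [ 473  212   67   75 3494] [448.9  12.5  47.4] ((450.3724365234375, 14.399055480957031), (44.122013092041016, 28.85462188720703), 0.5013656616210938)
40 [ 293  235   47   43 1762] [471.7 -99.1  47.4] ((473.96826171875, -98.57032775878906), (25.62480354309082, 28.058008193969727), 10.869057655334473)
28 [   0  142   75  192 2283] [ 481.8 -263.2   34. ] ((499.23779296875, -271.556396484375), (125.65689849853516, 32.23202896118164), 9.92545223236084)
28 [ 454  197   86   92 2241] [441.3   0.8  33.6] ((450.6177062988281, 14.57931900024414), (56.5711669921875, 40.441097259521484), 0.7887266278266907)
28 [ 285  221   63   82 1750] [ 464.2 -101.1   33.4] ((482.5713195800781, -97.15904998779297), (54.84858703613281, 40.10765838623047), 10.122310638427734)
28 [ 608  241   32   80 1916] [460.7 106.1  33.5] ((461.6252136230469, 108.59243774414062), (57.48223876953125, 16.222930908203125), 19.418729782104492)
```

Emit:
step_arm(
  series=[-0.3,-0.7,-8,0,1,0,0,-8,0,1,0,0,-5,0,1,0,0,-3,0,1,0,0,-3,0,1,0,0,-1.7,0,1,0,0,-1.6,0,1,0,0,0,0,1,0,0,0,0,1,0,0,0,0,1,0,0,0,0,1,0,0,0,0,1,0,0,0,0,1],
)

```text
clock: 10.0
eef_pos: [483.0, -97.0, 66.0]
eef_rot: [3.141, -0.0, -2.969]
wrist_force: [-4.6, 2.5, 9.1]
finger_gap: 0.6
finger_force: 4.6
```

Pad 3 is medium, so pad 1 (left) is soft and pad 2 (middle) is firm. Next I'll fetch the firm pad.

Emit:
step_arm(
  series=[0,0,5,0,1,0,0,10,0,1,0,0,15,0,1,-6.5,22.3,0,-0.031,0.35,-6.5,22.3,0,-0.031,0.35,-6.5,22.3,0,-0.031,0.35,-6.5,22.3,0,-0.031,0.35,-6.5,22.3,0,-0.031,0.35,0,0,0,0,0.35,0,0,0,0,0.35],
)

```text
clock: 11.25
eef_pos: [451.0, 13.9, 96.0]
eef_rot: [-3.141, 0.001, -3.124]
wrist_force: [0.3, 1.3, -0.8]
finger_gap: 60.8
finger_force: 0.0
```

```bash
cat > w.py <<'E'
from h import *
i,p,d=cam("wrist")
P=cloud(i,d); Z=P[...,2]
for lo,hi in((40,56),(28,40)):
    m=((d>0)&(Z>lo)&(Z<hi)).astype(np.uint8); n,l,st,c=cv2.connectedComponentsWithStats(m)
    for k in range(1,n):
        if st[k,4]>1000: q=P[l==k]; print(lo,st[k],np.median(q,0).round(1),cv2.minAreaRect(q[:,:2].astype(np.float32)))
E
python3 w.py
```

```text
40 [ 297  234   47   69 3074] [447.8  15.1  47.5] ((449.8088073730469, 15.277824401855469), (43.58425521850586, 28.151386260986328), 1.4609780311584473)
40 [ 462  245   56   74 3232] [455.1 120.3  47.5] ((457.3221435546875, 121.99031066894531), (44.40237045288086, 27.966854095458984), 15.253156661987305)
40 [ 114  279   60   50 2266] [475.  -95.2  47.2] ((478.6640319824219, -97.41099548339844), (35.282012939453125, 28.53398895263672), 10.120084762573242)
28 [ 289  220   63   83 1953] [434.2  14.2  33.5] ((450.05865478515625, 15.1436128616333), (56.296443939208984, 40.04281234741211), 1.0433728694915771)
28 [ 444  229   67   91 1998] [441.7 109.2  33.5] ((457.1662292480469, 122.19538116455078), (56.32295608520508, 40.21223831176758), 15.372071266174316)
28 [ 113  262   81   78 1877] [464.6 -84.   33.4] ((482.9396057128906, -96.62749481201172), (55.932273864746094, 40.5511589050293), 10.422335624694824)
```

Emit:
step_arm(
  series=[-0.9,1.3,-10,0,0.35,0,0,-15,0,0.35,0,0,-15,0,0.35,0,0,-12,0,0.35,0,0,-5,0,0.35,0,0,0,0,0.35,0,0,0,0,0.7,0,0,0,0,0.7,0,0,0,0,0.7,0,0,0,0,0.7],
  squeeze=25,
)

```text
clock: 12.55
eef_pos: [449.8, 15.7, 38.8]
eef_rot: [-3.142, 0.001, -3.124]
wrist_force: [-0.6, 1.0, 4.4]
finger_gap: 39.5
finger_force: 25.0
```

Emit:
step_arm(
  series=[0,0,5,0,0.7,0,0,15,0,0.7,0,0,20,0,0.7,0,0,20,0,0.7,0,0,20,0,0.7,0,0,0,0,0.7],
)

```text
clock: 13.3
eef_pos: [450.4, 15.7, 120.3]
eef_rot: [-3.141, 0.003, -3.124]
wrist_force: [-0.0, -0.4, -1.1]
finger_gap: 39.5
finger_force: 25.0
```

Run:
```python
from h import *
i=manip.camera_info("top"); p=np.load("topp.npy"); d=np.load("topd.npy"); P=cloud(i,d)
m=(p[...,0].astype(int)-p[...,2]>50)
for nm,s in(("tub",-1),("bin",1)):
  for lo,hi in((46,53),(1,7)):
    q=P[m&(P[...,1]*s>150)&(P[...,2]>lo)&(P[...,2]<hi)][:,:2].astype(np.float32)
    print(nm,lo,cv2.minEnclosingCircle(q) if s<0 else cv2.minAreaRect(q))
```

```text
tub 46 ((509.3695373535156, -333.6689453125), 80.27182006835938)
tub 1 ((511.0263977050781, -353.1894226074219), 82.45426177978516)
bin 46 ((522.174072265625, 322.961669921875), (152.40603637695312, 149.5836181640625), 78.54095458984375)
bin 1 ((526.7041015625, 331.71563720703125), (168.7156219482422, 148.6282958984375), 78.3553466796875)
```

Emit:
step_arm(
  series=[5,-20,0,0,0.7,5,-30,0,0,0.7,5,-30,0,0,0.7,5,-30,0,0,0.7,5,-30,0,0,0.7,5,-30,0,0,0.7,5,-30,0,0,0.7,5,-30,0,0,0.7,5,-30,0,0,0.7,5,-30,0,0,0.7,5,-30,0,0,0.7,4,-29,0,0,0.7,0,0,0,0,0.7,0,0,0,0,0.7],
)

```text
clock: 15.05
eef_pos: [508.4, -332.6, 117.9]
eef_rot: [3.141, -0.001, -3.124]
wrist_force: [0.2, -0.2, -1.1]
finger_gap: 39.9
finger_force: 25.0
```

Run:
```python
from h import *
i,p,d=cam("top"); cv2.imwrite("pics/top1.png",p)
j,q,e=cam("wrist"); cv2.imwrite("pics/both.png",np.hstack([cv2.resize(p,(400,300)),cv2.resize(q,(400,300))]))
```

```text
(no output)
```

View pics/both.png

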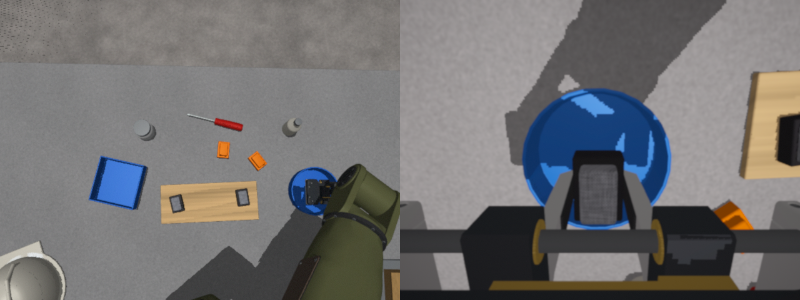

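In the wrist half of the picture the firm pad is held level, foam up, over the tub. The top half shows pads 1 and 3 still on the board at (177,203) and (242,198).

Emit:
step_arm(
  series=[0,0,-20,0,0.7,0,0,-20,0,0.7,0,0,-20,0,0.7,0,0,-15,0,0.7,0,0,-8,0,0.7,0,0,0,0,0.7,0,0,0,0,0.7],
)

```text
clock: 16.02
eef_pos: [509.0, -333.5, 36.2]
eef_rot: [-3.141, 0.001, -3.124]
wrist_force: [0.2, -0.9, -0.9]
finger_gap: 40.0
finger_force: 25.0
```

Emit:
step_arm(
  series=[0,0,-2,0,0.7,0,0,-2,0,0.7,0,0,-1,0,0.7,0,0,0,0,0.7,0,0,0,0,0.7],
)

```text
clock: 16.65
eef_pos: [508.7, -333.3, 30.9]
eef_rot: [-3.142, 0.0, -3.124]
wrist_force: [-3.2, 1.1, 5.4]
finger_gap: 39.6
finger_force: 25.0
```

Emit:
step_arm(
  series=[0,0,0,0,0.38,0,0,0,0,0.38,0,0,0,0,0.38,0,0,10,0,0.38,0,0,20,0,0.38,0,0,30,0,0.38,0,0,30,0,0.38,0,0,0,0,0.38],
)

```text
clock: 17.65
eef_pos: [509.7, -334.0, 124.3]
eef_rot: [-3.138, 0.004, -3.124]
wrist_force: [-0.7, -0.3, 0.4]
finger_gap: 58.3
finger_force: 0.0
```

```bash
python3 w.py
```

```text
40 [ 201  138  233  172 4004] [ 476.2 -335.8   49.1] ((488.9645690917969, -335.09979248046875), (116.51029968261719, 158.86172485351562), 0.6750515699386597)
40 [ 252  329  130   31 1587] [ 582.2 -333.5   47.6] ((579.3272094726562, -334.01593017578125), (20.3630313873291, 94.4000244140625), 0.4260592758655548)
28 [ 616  184   24   78 1593] [ 486.1 -113.8   33.4] ((486.0215148925781, -111.82823944091797), (56.97406005859375, 14.546844482421875), 13.225079536437988)
28 [ 299  219   39   62 1805] [ 506.3 -334.3   39.2] ((508.68157958984375, -334.0147399902344), (43.64706802368164, 27.799577713012695), 0.7447364330291748)
28 [ 256  321  123   29 1129] [ 581.3 -334.3   34.2] ((577.6563110351562, -334.0453186035156), (18.13375473022461, 92.89608001708984), 0.5248729586601257)
```

Emit:
step_arm(
  series=[-3,20,0,0.01,0.38,-3,29,0,0.01,0.38,-3,29,0,0.01,0.38,-3,29,0,0.01,0.38,-3,29,0,0.01,0.38,-3,29,0,0.01,0.38,-3,29,0,0.01,0.38,-3,29,0,0.01,0.38,-3,29,0,0.02,0.38,-3,29,0,0.02,0.38,-3,29,0,0.02,0.38,-3,29,0,0.02,0.38,-3,29,0,0.02,0.38,-4,29,0,0.02,0.38,-4,29,-10,0.02,0.38,-4,29,-10,0.03,0.38,0,0,0,0,0.38,0,0,0,0,0.38],
)

```text
clock: 19.95
eef_pos: [457.6, 121.2, 100.5]
eef_rot: [-3.141, -0.0, -2.875]
wrist_force: [0.1, -0.2, -0.1]
finger_gap: 58.5
finger_force: 0.0
```

```bash
python3 w.py
```

```text
40 [ 298  234   45   68 2968] [455.2 122.1  47.4] ((457.2296447753906, 122.60710144042969), (43.83412551879883, 28.077613830566406), 14.809070587158203)
40 [ 510  289   93   40 1119] [443.4 263.4  48.6] ((442.86065673828125, 281.07318115234375), (27.365419387817383, 60.5330924987793), 21.012439727783203)
28 [   0  172   22   86 1333] [483.5 -79.1  32.8] ((480.3916320800781, -78.7356185913086), (56.121124267578125, 11.117375373840332), 3.577648878097534)
28 [ 289  220   62   82 1858] [442.6 115.7  33.4] ((457.6667175292969, 122.66378784179688), (56.56600570678711, 40.00428771972656), 15.572339057922363)
```

The firm pad lies flat in the tub, with its foam top at z ≈ 40. Next is the soft pad.

Emit:
step_arm(
  series=[-0.2,1.2,-15,0,0.38,0,0,-15,0,0.38,0,0,-15,0,0.38,0,0,-12,0,0.38,0,0,-4.5,0,0.38,0,0,0,0,0.38,0,0,0,0,0.7,0,0,0,0,0.7,0,0,0,0,0.7,0,0,0,0,0.7],
)

```text
clock: 21.25
eef_pos: [457.7, 123.0, 39.4]
eef_rot: [-3.142, 0.001, -2.874]
wrist_force: [-0.7, 0.4, 5.6]
finger_gap: 39.7
finger_force: 25.0
```

Emit:
step_arm(
  series=[0,0,5,0,0.7,0,0,15,0,0.7,0,0,20,0,0.7,0,0,20,0,0.7,0,0,20,0,0.7,0,0,0,0,0.7],
)

```text
clock: 22.0
eef_pos: [458.1, 123.0, 120.8]
eef_rot: [-3.141, 0.003, -2.874]
wrist_force: [-0.4, -0.2, -1.6]
finger_gap: 39.5
finger_force: 25.0
```

Emit:
step_arm(
  series=[6.4,20,0,-0.045,0.7,6.4,20,0,-0.045,0.7,6.4,20,0,-0.045,0.7,6.4,20,0,-0.045,0.7,6.4,20,0,-0.045,0.7,6.4,20,0,-0.045,0.7,6.4,20,0,-0.045,0.7,6.4,20,0,-0.045,0.7,6.4,20,0,-0.045,0.7,6.4,20,0,-0.045,0.7,0,0,0,0,0.7,0,0,0,0,0.7],
)

```text
clock: 23.5
eef_pos: [521.1, 322.2, 118.5]
eef_rot: [-3.141, -0.001, 2.96]
wrist_force: [0.1, 0.4, -0.3]
finger_gap: 39.5
finger_force: 25.0
```

Emit:
step_arm(
  series=[0,0,-20,0,0.7,0,0,-20,0,0.7,0,0,-20,0,0.7,0,0,-15,0,0.7,0,0,-8,0,0.7,0,0,0,0,0.7,0,0,0,0,0.7],
)

```text
clock: 24.38
eef_pos: [521.8, 323.1, 36.7]
eef_rot: [3.141, 0.001, 2.959]
wrist_force: [-0.5, 1.1, -0.3]
finger_gap: 39.9
finger_force: 25.0
```

Emit:
step_arm(
  series=[0,0,-2,0,0.7,0,0,-2,0,0.7,0,0,-1.3,0,0.7,0,0,0,0,0.7,0,0,0,0,0.7],
)

```text
clock: 25.0
eef_pos: [521.5, 322.9, 31.4]
eef_rot: [3.142, 0.0, 2.959]
wrist_force: [-3.5, -0.9, 7.2]
finger_gap: 39.5
finger_force: 25.0
```

Emit:
step_arm(
  series=[0,0,0,0,0.38,0,0,0,0,0.38,0,0,0,0,0.38,0,0,10,0,0.38,0,0,20,0,0.38,0,0,30,0,0.38,0,0,30,0,0.38,0,0,30,0,0.38,-20,0,30,0,0.38,-30,0,30,0,0.38,-30,0,0,0,0.38,-30,0,0,0,0.38,-30,0,0,0,0.38,0,0,0,0,0.38],
)

```text
clock: 26.75
eef_pos: [380.4, 323.1, 212.5]
eef_rot: [3.14, 0.001, 2.96]
wrist_force: [1.2, 0.3, -0.4]
finger_gap: 57.8
finger_force: 0.0
```

```bash
python3 w.py
python3 - <<'E'
from h import *
i,p,d=cam("top"); j,q,e=cam("wrist"); cv2.imwrite("pics/fin.png",np.hstack([cv2.resize(p,(400,300)),cv2.resize(q,(400,300))]))
E
```

```text
40 [ 512    0  128   48 1498] [255.1 541.6  49.7] ((256.6790771484375, 557.9398803710938), (110.28937530517578, 17.03803253173828), 64.35746765136719)
40 [ 268  288  102   79 1103] [448.5 288.7  48.8] ((485.64306640625, 304.58441162109375), (100.33804321289062, 85.7848892211914), 78.66758728027344)
40 [ 270  405  139   16 1301] [592.9 308.6  47.1] ((586.7892456054688, 309.4246826171875), (149.46389770507812, 20.871299743652344), 79.28545379638672)
```

View pics/fin.png

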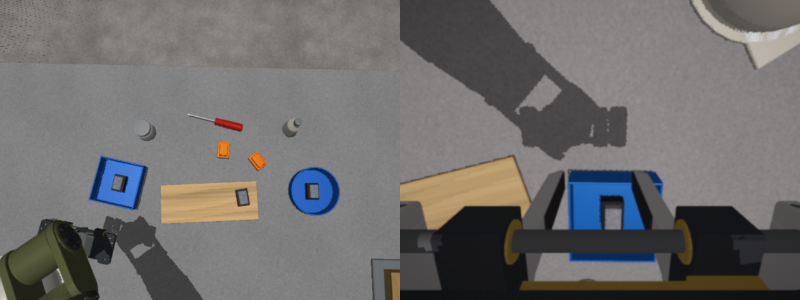

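The final top view shows the soft pad upright in the bin at (119,183) and the firm pad upright in the tub at (312,191). The medium pad is still on the board at (242,198), and the bottle, jar and screwdriver haven't moved.

```bash
python3 -c "
from cell import manip
print(manip.sign_off())"
```

```text
the job is handed in; nothing more can be done
None
```

I pressed all three pads from left to right and handed the job in: the soft pad (left) is in the bin, the firm one (middle) is in the tub, and the medium one (right) is still on the board, with the bottle, jar and screwdriver unmoved.

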